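# Clear the rail and send repaired watches to the curing station

## Robot

A 6-joint arm with a two-finger parallel gripper is mounted at the origin on the work surface. World frame = base frame: x ahead of the robot, y to its left, z up, the work surface at z = 0. Lengths are in m, angles in rad, forces in N, time in s.
With the tool pointing down it reaches from about 0.3 to 1 m from the base axis. Payload 5.1 kg.
Tool frame: the origin (TCP) lies at the very end of the fingers, on their centre line; the grasp point (between the pads) lies 19 mm behind it; z points along the fingers, y is the line along which they close (so a half turn about z gives the same grasp; the last joint's range is limited). The gripper opens to 95 mm and grips with 3 to 60 N. Pads are 20 mm wide; open, the fingers measure 119 mm over their backs; the gripper's body (75 mm by 180 mm) begins 59 mm behind the grasp point.
Start: joints at [-1.244, 0.124, 1.65, -0, 1.367, -0.083], TCP at [0.259, -0.596, 0.215] pointing down, gripper open.
Joint ranges: [-2.61, 2.61], [-1.02, 2.33], [0.03, 2.71], [-1.35, 4.49], [0.32, 2.68], [-2.91, 2.91]. Speed limits (rad/s): [2.57, 2.57, 3.14, 3.14, 3.14, 3.14].

## Interface

Orientations are given as a 3x3 rotation matrix whose columns are the frame's x, y, z axes.
In Python, from station import ctrl gives the robot as it stands. The module is installed in compiled form; this text tells all that it offers.
- The arm moves only by the tool drive_tool, never from a script. Its arguments are lists of equal length, an entry for each row: "linear": the shift along the tool's x, y, z in cm, a list of three; "twist": the turn, a rotation vector about the tool's x, y, z in rad, a list of three; "hand": the opening, from 0 (shut) to 1 (fully open). A call has 1 to 20 rows; each row is the pose to reach, as a shift and turn from the pose commanded when the call began, along the tool's axes at that moment; what a row does not reach only later rows make up. A row lasts 1/10 s, in which the tool goes at most 50 mm and 8.59 degrees, less where a joint would pass 70% of its speed; a pose out of reach is approached as far as the arm can. A call with a gripper value outside its range is refused whole. The fingers move at their own pace and stop on an object; "force" is the grip in N (left out, the last holds). Time passes only in rows, so rows that repeat a pose let the fingers close. It gives the time, the measured TCP pose, the force, the opening and the grip force at its end, in the units of the state.
- ctrl.sense(): the state, without advancing time (a new reading comes with each control period).
- ctrl.read_camera(name): name is "scene" or "top"; returns a dict with "color" (480x640x3 uint8, red, green, blue), "z_map" (480x640 float32, m along the optical axis (not along the pixel's ray), 0 where there is no reading), "fov_y" (degrees; the focal length in pixels is half the picture's height over the tangent of half this angle, whatever the lens; pixels are square), "cx", "cy" (the principal point, pixels), "k1" (the pictures are not rectified: a ray, as slopes to the right and down, at radius r is drawn at 1 + k1 r^2 times it, then the intrinsics apply), "extrinsics" (4x4, takes a point from camera to world coordinates). Camera axes: x right, y down, z forward; pixel columns grow to the right and rows downward; lengths in m; the calibration is good to about 2 mm. A picture is of the moment at which its call begins.
- ctrl.sign_off(): hands the job in; it is judged then, once.
The state is a dict: "clock": time; "q": joint angles; "joint_velocities": joint speeds; "joint_efforts": joint torques, N m; "position": TCP position; "eef_rot": TCP orientation; "force": force on the tool from outside, world axes, zero at the start; "wrist_torque": the same for the moment, N m; "width": finger opening in m; "grasp_force": force on a finger pad.
Only numpy, scipy, OpenCV 4.12 (cv2) and the standard library are available. Lean on these libraries where they do the work, as an engineer would, in place of code of your own. Each camera call takes 0.05 s, during which the arm holds its last target. There are 200 camera calls.

## Task

The slide rail on this watch-repair bench is littered and its carrier is cam-locked at the loading end: put every tool or part lying on the rail or carrier into the grey tool tray, and lay every watch head dial up in a nest of the carrier, flat on the nest floor. Only when all of that is done, turn the orange cam knob a quarter turn to release the carrier, push the carrier along the rail until it clicks into the detent of the curing station, and turn the knob back to lock it there. Leave the other things on the bench where they are.

Things in the scene. Friction and masses are not known exactly. Their poses are not given: they have to be found in the camera images.
- rail: Slide rail, aluminium bed 100 x 440 x 16 mm fixed on the bench; origin at the centre of its underside, x across it (away from the robot), y along it towards the curing station. End plates 30 mm high beyond y = +-220. Its top ahead of the carrier must be free. A grey bracket 18 mm high at rail x 50..114, y -40..20 carries the cam knob.
- carrier (a joint): Travel of the black carrier along rail +y, m: 0 at the loading end (cam-locked at the start), 0.170 clicked into the spring-ball detent of the curing station, end stop 0.195. Sliding takes 1 N; the detent resists with up to 5 N from 12 mm before 0.170 and centres from 4 mm. Plate 66 x 220 mm, centre at rail y = -105 mm + travel, nest floor 27 mm above the bench.
- nest0 (a point): Centre of the floor of the carrier's nest nearest its handle (green disc). Each nest is open on top, 56 mm across the rail by 54 mm along it, ringed by ribs 5 mm high and 4 to 5 mm thick; nest pitch 58 mm along the rail. Axes as the rail's.
- nest1 (a point): The same point of the middle nest.
- nest2 (a point): The same point of the leading nest.
- handle (a point): Point on the axis of the carrier's red upright handle post, 18 mm diameter, 46 mm tall above the carrier's plate; this point is 16 mm below its top. The post stands at the trailing end of the carrier, 114 mm behind nest1's centre along rail y.
- lock (a joint): Angle of the orange cam knob, rad: 0 locked (bar across the rail, steel cam over the carrier's edge), grows clockwise seen from above to 1.571 (bar along the rail, carrier free). From about 1.35 the cam clears the carrier. It stays where left, friction 0.08 N m. It turns back to 0 only with the carrier at 0 or in the curing station's detent.
- lock_grip (a point): Point on the knob's axis 10 mm below the top of its bar grip. The bar is 42 mm long, 13 mm wide and 30 mm tall. This point is 56 mm above the bench; its x axis lies along the bar and turns with it. The steel cam plate lies below, its top 28 mm above the bench.
- tray: Grey open tool tray, fixed, outside 200 (x) x 220 (y) x 25 mm high, walls and floor 5 mm; origin at the centre of its underside.
- driver: Red precision screwdriver lying on the rail (may be absent): square handle 16 x 16 mm, 85 mm long from x = -57 to 28, steel shaft 6 mm diameter on to x = 82; origin on the underside of the handle 15 mm from the handle's middle, x along the tool to its tip. 50 g.
- roll: Roll of adhesive tape standing flat on the rail (may be absent): outer diameter 44, hole 24, height 18 mm; origin at the centre of its underside, z its axis. 40 g.
- battery: Flat silver phone battery lying across the ribs of the carrier (may be absent): 40 (x) x 100 (y) x 9 mm; origin at the centre of its underside. 60 g.
- watch0: Steel watch head without strap (may be absent): disc 44 mm diameter, 15 mm high, dial on top; origin at the centre of its back (underside), z out of the dial. A 4 mm crown sticks out at +x but has no effect on contact. 45 g.
- watch1: Gold watch head, same sizes (may be absent).
- watch2: Blue watch head, same sizes (may be absent).
- phone: Bystander: black phone lying flat, 72 x 148 x 9 mm, origin at the centre of its underside. Leave alone.
- flux: Bystander: white bottle with blue cap, 44 mm diameter, 100 mm tall. Leave alone.
- jar: Bystander: amber jar, 52 mm diameter, 45 mm tall. Leave alone.
- tin: Bystander: flat steel tin, 56 mm diameter, 20 mm tall. Leave alone.
- dish: Bystander: white bowl, 76 mm diameter, 22 mm tall. Leave alone.
- spool: Bystander: copper wire spool, 48 mm diameter, 36 mm tall. Leave alone.
- spanner: Bystander: steel spanner, 130 mm long, lying flat. Leave alone.
Not all that is in view belongs to the job. Of the things shaped like the roll, the cardboard one is meant.

How it is judged:
By the outcome, as a careful person would: the job done as asked, in the order asked, and still so for the second after the job is handed in, with the robot touching nothing.
Of driver, roll, battery only 2 to 3 are there at a start; the rules pass over those that are not, and their reading is None.
Of watch0, watch1, watch2 only 2 to 3 are there at a start; the rules pass over those that are not, and their reading is None.
At some moment in a run one of driver, roll, battery, watch0, watch1, watch2 may be knocked a few centimetres aside while the robot is not near it.
Once in a run the grip may slacken for a moment while it holds something.
It also fails if it takes over 210 s, if anything falls off the work surface, if the arm or the gripper's body presses on something with over 40 N, if the wrist force passes 120 N, or if a joint passes its speed limit or range.

## Working session

There is one attempt and no reset: what is moved stays moved. The work goes in short steps, Python scripts to look and compute and a tool call to move; the robot and the scene stay as the last step left them, time stands still between calls to the robot, and variables do not carry over. Pictures are saved under pics/ and viewed, at most 14 in all, crops included, and the job is handed in when it is done.

Besides the shell and the picture viewer there is one more tool, called after "Call:" as a command line: name --argument value ..., lists and objects as JSON in quotes. drive_tool: Moves the arm, as the interface text tells. Its arguments: {"type":"object","properties":{"linear":{"type":"array","items":{"type":"array","items":{"type":"number"}}},"twist":{"type":"array","items":{"type":"array","items":{"type":"number"}}},"hand":{"type":"array","items":{"type":"number"}},"force":{"type":"number"}},"required":["linear","twist","hand"]}

```bash
mkdir -p pics
cat > h.py <<'E'
import numpy as np, cv2
from station import ctrl
def cam(n):
    c=ctrl.read_camera(n); h=c["color"].shape[0]
    f=h/2/np.tan(np.radians(c["fov_y"])/2); c["f"]=f; return c
def rays(c,px):
    px=np.atleast_2d(np.asarray(px,float))
    d=np.stack([(px[:,0]-c["cx"])/c["f"],(px[:,1]-c["cy"])/c["f"]],1)
    u=d.copy()
    for _ in range(20): u=d/(1+c["k1"]*(u**2).sum(1,keepdims=True))
    return np.c_[u,np.ones(len(u))]
def onplane(c,px,z):
    E=c["extrinsics"]; r=rays(c,px)@E[:3,:3].T; o=E[:3,3]
    return o+r*((z-o[2])/r[:,2])[:,None]
def cloud(c):
    h,w=c["z_map"].shape; v,u=np.mgrid[:h,:w]
    r=rays(c,np.c_[u.ravel(),v.ravel()])*c["z_map"].reshape(-1,1)
    E=c["extrinsics"]; return (r@E[:3,:3].T+E[:3,3]).reshape(h,w,3)
def project(c,P):
    E=c["extrinsics"]; p=(np.atleast_2d(P)-E[:3,3])@E[:3,:3]; s=p[:,:2]/p[:,2:]
    s=s*(1+c["k1"]*(s**2).sum(1,keepdims=True)); return s*c["f"]+[c["cx"],c["cy"]]
def save(name,img): cv2.imwrite("pics/"+name,img[...,::-1])
E
python3 - <<'E'
from h import *
for n in("scene","top"):
    c=cam(n); save(n+"0.png",c["color"]); print(n,c["f"],c["k1"],c["extrinsics"].round(3).tolist(), (c["z_map"]>0).mean())
s=ctrl.sense(); print(s["clock"],s["position"],s["eef_rot"],s["force"],s["width"])
E
```

```text
scene 539.0621150946005 -0.08231017505782366 [[0.256, 0.769, -0.586, 1.168], [0.967, -0.209, 0.148, -0.219], [-0.008, -0.604, -0.797, 0.957], [0.0, 0.0, 0.0, 1.0]] 0.9959993489583333
top 564.0536676657614 -0.18256231154117342 [[0.002, -0.991, 0.133, 0.327], [-1.0, -0.001, 0.007, -0.04], [-0.007, -0.133, -0.991, 1.43], [0.0, 0.0, 0.0, 1.0]] 0.9959407552083334
0.1 [ 0.25875819 -0.59565477  0.21353937] [[ 9.17181055e-01  3.98470211e-01 -6.34744264e-04]
 [ 3.98470704e-01 -9.17179469e-01  1.70892533e-03]
 [ 9.87814283e-05 -1.82032093e-03 -9.99998338e-01]] [-0.14754968 -0.27734576 -0.3755619 ] 0.09488319106486251
```

View pics/top0.png

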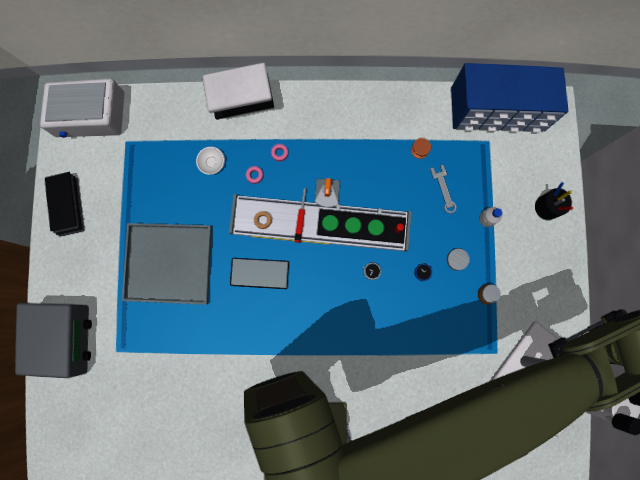

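View pics/scene0.png

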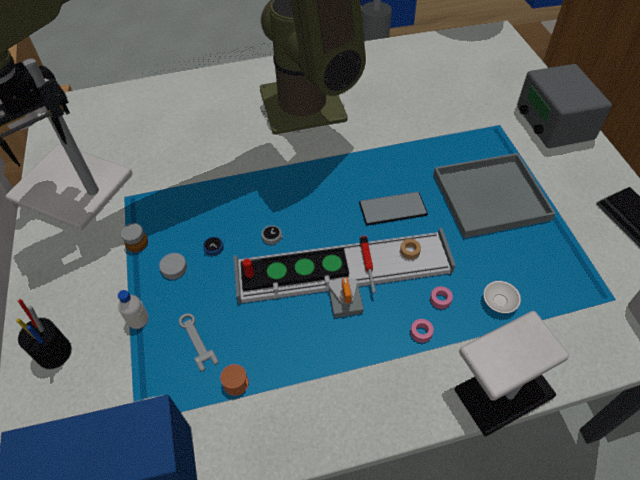

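Top view: the nests are at about (330,223), (353,225) and (376,227), the handle at (400,227) and the knob at (327,187). The driver is at (301,215) and the cardboard roll at (263,220). Two watches lie at (372,271) and (423,271), and the tray is at (168,263). The grey rectangle at (260,273) is phone-sized, so the battery seems to be absent. I'll zoom in and measure.

Run:
```python
from h import *
c=cam("top"); s=cam("scene")
a=cv2.resize(c["color"][140:300,220:480],(780,480),interpolation=cv2.INTER_CUBIC)[:290+190]
b=cv2.resize(s["color"][190:310,190:320],None,fx=3,fy=3,interpolation=cv2.INTER_CUBIC)
save("t1.png",a); save("s1.png",b)
P=cloud(c)
hsv=cv2.cvtColor(c["color"],cv2.COLOR_RGB2HSV); H,S,V=cv2.split(hsv)
def blobs(m,mn=20):
    n,l,st,ce=cv2.connectedComponentsWithStats(m.astype(np.uint8)); return [(ce[i].round(1),st[i][4],l==i) for i in range(1,n) if st[i][4]>mn]
g=(H>50)&(H<80)&(S>120)&(V>70)
for ce,ar,m in blobs(g): print("green",ce,ar,onplane(c,ce,.027).round(4), np.median(P[m],0).round(4))
r=((H<6)|(H>174))&(S>150)
for ce,ar,m in blobs(r): print("red",ce,ar,onplane(c,ce,.03).round(4), np.median(P[m],0).round(4))
o=(H>6)&(H<20)&(S>110)
for ce,ar,m in blobs(o,10): print("orange",ce,ar,np.median(P[m],0).round(4),onplane(c,ce,.066).round(4), cv2.minAreaRect(np.argwhere(m)[:,::-1].astype(np.float32)))
for px in [(372,271),(423,271),(458,259),(260,273),(168,263),(250,205)]: print(px,P[px[1],px[0]].round(4))
```

```text
green [329.7 222.4] 198 [[ 0.5534 -0.0621  0.027 ]] [ 0.5535 -0.0628  0.0266]
green [352.6 224.7] 200 [[ 0.5476 -0.1198  0.027 ]] [ 0.5472 -0.1207  0.0267]
green [375.5 226.9] 194 [[ 0.5421 -0.1775  0.027 ]] [ 0.542  -0.1777  0.0266]
red [564.7 207.7] 54 [[ 0.594  -0.6782  0.03  ]] [ 0.5776 -0.6373  0.1156]
red [299.9 221.5] 146 [[0.5551 0.0129 0.03  ]] [0.554  0.0127 0.0311]
red [398.9 227.5] 74 [[ 0.5402 -0.2364  0.03  ]] [ 0.5348 -0.2313  0.0684]
orange [420.7 147.9] 291 [ 0.7474 -0.2976  0.0346] [[ 0.7377 -0.2912  0.066 ]] ((420.4999694824219, 147.99998474121094), (16.91835594177246, 19.969207763671875), 33.6900634765625)
orange [327.3 186.5] 86 [ 0.6385 -0.055   0.064 ] [[ 0.6371 -0.0557  0.066 ]] ((327.1844177246094, 186.97129821777344), (5.432144641876221, 16.3869686126709), 5.19442892074585)
orange [262.2 219.6] 141 [0.5591 0.1082 0.0326] [[0.554  0.1043 0.066 ]] ((262.2000427246094, 219.90003967285156), (16.099689483642578, 15.652474403381348), 63.43495178222656)
orange [ 11.6 361.9] 5470 [ 0.1141  1.0244 -0.3933] [[0.1876 0.7508 0.066 ]] ((14.0, 359.5), (239.0, 28.0), 90.0)
orange [481.5 295. ] 64 [ 0.3688 -0.4452  0.0176] [[ 0.3683 -0.4331  0.066 ]] ((482.70269775390625, 294.71624755859375), (18.412687301635742, 9.699540138244629), 80.53767395019531)
(372, 271) [ 0.4317 -0.1686  0.0147]
(423, 271) [ 0.4315 -0.298   0.0152]
(458, 259) [ 0.4617 -0.3889  0.0153]
(260, 273) [0.4265 0.1137 0.0113]
(168, 263) [0.4513 0.3533 0.0052]
(250, 205) [0.5991 0.1409 0.0218]
```

View pics/t1.png

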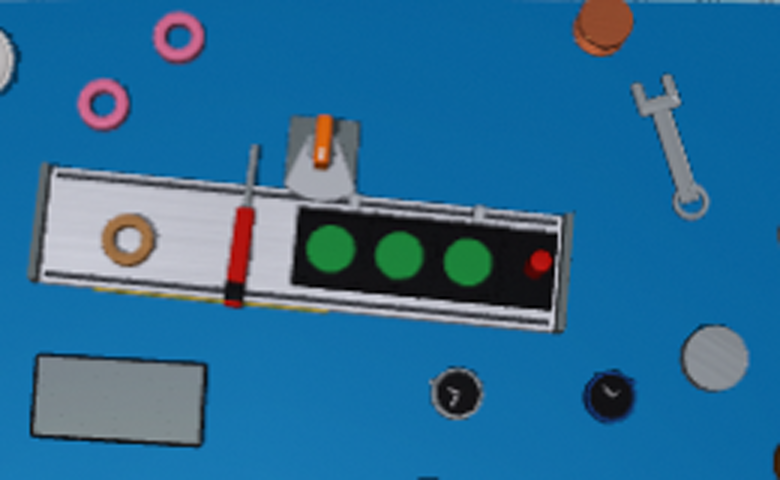

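View pics/s1.png

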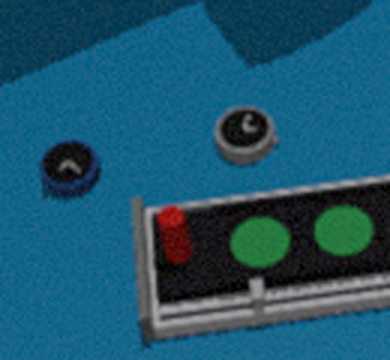

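Both watches lie dial up on the bench. The watch on the left at (455,393) in the crop is steel and the one at (610,396) is blue. The driver lies across the rail with its tip pointing +x, and the roll lies flat on the rail. Next I'll take exact poses from both cameras.

```bash
cat >> h.py <<'E'
def blobs(m,mn=20):
    n,l,st,ce=cv2.connectedComponentsWithStats(m.astype(np.uint8)); return [(ce[i],st[i][4],l==i) for i in range(1,n) if st[i][4]>mn]
def masks(c):
    H,S,V=cv2.split(cv2.cvtColor(c["color"],cv2.COLOR_RGB2HSV))
    return dict(green=(H>50)&(H<80)&(S>120)&(V>70), red=((H<6)|(H>174))&(S>150), orange=(H>6)&(H<22)&(S>90), mat=(H>95)&(H<112)&(S>200), H=H,S=S,V=V)
def disc(c,guess,z,r=.03):
    """centre of the non-mat blob round a guess, outline put on plane z"""
    m=masks(c); P=onplane(c,np.indices(c["z_map"].shape)[::-1].reshape(2,-1).T,z).reshape(*c["z_map"].shape,3)
    w=(np.hypot(P[...,0]-guess[0],P[...,1]-guess[1])<r)
    D=cloud(c)[...,2]; b=max(blobs(w&(D>z-.005)&(D<z+.008),5),key=lambda t:t[1]); return np.array([P[b[2]][:,:2].mean(0),np.ptp(P[b[2]][:,:2],axis=0)])
def move(p,psi):
    """linear(cm), twist(z) from present pose to TCP p with tool down, x yaw psi"""
    s=ctrl.sense(); R=s["eef_rot"]; a=np.arctan2(R[1,0],R[0,0]); d=(a-psi+np.pi)%(2*np.pi)-np.pi
    return (R.T@(np.array(p)-s["position"])*100).round(2), round(d,3)
E
python3 - <<'E'
from h import *
for n in("top","scene"):
    c=cam(n); m=masks(c); P=cloud(c); print(n)
    for k,z in(("red",.032),("green",.027),("orange",.034),("orange",.066)):
        for ce,ar,b in blobs(m[k],15):
            q=onplane(c,np.argwhere(b)[:,::-1],z)[:,:2]; mu=q.mean(0)
            if not(.48<mu[0]<.7 and -.3<mu[1]<.2): continue
            (cx,cy),(w,h),_=cv2.minAreaRect((q*1000).astype(np.float32)); vx=cv2.fitLine((q*1000).astype(np.float32),cv2.DIST_L2,0,.01,.01).ravel()
            print(k,z,ar,mu.round(4),"rect",np.round([cx,cy,w,h],1),"dir",np.round(np.arctan(vx[1]/vx[0]),3), "zmed",np.median(P[b][:,2]).round(4))
    for g in((.4317,-.1686),(.4315,-.298)): print("watch",disc(c,g,.015).round(4).tolist())
    D=P[...,2]; t=(P[...,0]>.3)&(P[...,0]<.6)&(P[...,1]>.22)&(P[...,1]<.5)&(D>.019)&(D<.03); q=P[t]; print("tray",np.percentile(q,[1,99],axis=0).round(3).tolist())
E
```

```text
top
red 0.032 146 [0.5548 0.0129] rect [555.   13.   13.9  65. ] dir -0.137 zmed 0.031
red 0.032 75 [ 0.54  -0.236] rect [ 539.9 -235.1   22.8   23.2] dir -0.73 zmed 0.069
green 0.027 199 [ 0.5534 -0.0623] rect [553.2 -61.6  38.3  37.8] dir -1.301 zmed 0.0266
green 0.027 200 [ 0.5477 -0.1198] rect [ 548.1 -119.5   37.8   38.3] dir -0.733 zmed 0.0267
green 0.027 194 [ 0.542  -0.1775] rect [ 541.9 -177.5   35.7   38.1] dir -1.38 zmed 0.0271
orange 0.034 90 [ 0.6441 -0.056 ] rect [642.1 -55.7  14.1  44.6] dir -0.064 zmed 0.0649
orange 0.034 154 [0.5594 0.1076] rect [558.4 108.2  40.9  40.4] dir 0.374 zmed 0.0335
orange 0.066 90 [ 0.6368 -0.0557] rect [634.9 -55.3  13.8  43.5] dir -0.064 zmed 0.0649
orange 0.066 154 [0.5541 0.1042] rect [553.1 104.8  40.   39.5] dir 0.374 zmed 0.0335
watch [[0.4323, -0.1676], [0.0404, 0.0429]]
watch [[0.4294, -0.2986], [0.0405, 0.0413]]
tray [[0.349, 0.244, 0.019], [0.553, 0.467, 0.029]]
scene
red 0.032 192 [0.5573 0.0116] rect [557.8  11.6  14.7  71.4] dir -0.139 zmed 0.0309
red 0.032 163 [ 0.5235 -0.234 ] rect [ 524.2 -233.6   47.6   20. ] dir 0.007 zmed 0.0507
green 0.027 256 [ 0.5524 -0.0625] rect [552.  -62.6  39.7  37.9] dir 0.653 zmed 0.0264
green 0.027 258 [ 0.5467 -0.1202] rect [ 545.6 -120.1   37.5   40.2] dir 0.035 zmed 0.0266
green 0.027 263 [ 0.5411 -0.1778] rect [ 540.4 -177.4   39.9   39.7] dir -0.079 zmed 0.0266
orange 0.034 273 [0.5654 0.1055] rect [565.7 106.5  40.2  50.6] dir -0.425 zmed 0.0318
orange 0.034 168 [ 0.6293 -0.0528] rect [627.2 -52.1  14.9  59.1] dir -0.163 zmed 0.0638
orange 0.066 273 [0.5863 0.0942] rect [586.6  95.2  38.8  48.8] dir -0.425 zmed 0.0318
orange 0.066 168 [ 0.648  -0.0585] rect [646.  -57.9  14.4  57. ] dir -0.163 zmed 0.0638
watch [[0.435, -0.1702], [0.046, 0.0427]]
watch [[0.432, -0.2985], [0.045, 0.0434]]
tray [[0.348, 0.243, 0.019], [0.553, 0.466, 0.028]]
```

Run:
```python
from h import *
print(move((.561,.0118,.12),-.137), ctrl.sense()["eef_rot"][:,2])
```

```text
(array([ 51.92, -43.71,   9.46]), np.float64(0.547)) [-2.13502304e-04  6.27922639e-04 -9.99999780e-01]
```

Call:
drive_tool --linear '[[52,-43.7,9.4],[52,-43.7,9.4],[52,-43.7,9.4],[52,-43.7,9.4],[52,-43.7,9.4],[52,-43.7,9.4],[52,-43.7,9.4],[52,-43.7,9.4],[52,-43.7,9.4],[52,-43.7,9.4],[52,-43.7,9.4],[52,-43.7,9.4],[52,-43.7,9.4],[52,-43.7,9.4],[52,-43.7,9.4],[52,-43.7,9.4],[52,-43.7,9.4],[52,-43.7,9.4],[52,-43.7,9.4],[52,-43.7,9.4]]' --twist '[[0,0,0.547],[0,0,0.547],[0,0,0.547],[0,0,0.547],[0,0,0.547],[0,0,0.547],[0,0,0.547],[0,0,0.547],[0,0,0.547],[0,0,0.547],[0,0,0.547],[0,0,0.547],[0,0,0.547],[0,0,0.547],[0,0,0.547],[0,0,0.547],[0,0,0.547],[0,0,0.547],[0,0,0.547],[0,0,0.547]]' --hand '[0.42,0.42,0.42,0.42,0.42,0.42,0.42,0.42,0.42,0.42,0.42,0.42,0.42,0.42,0.42,0.42,0.42,0.42,0.42,0.42]' --force 30

```text
clock: 2.3
position: [0.5617, 0.011, 0.1209]
eef_rot: [[0.99, -0.138, 0.0], [-0.138, -0.99, -0.0], [0.0, 0.0, -1.0]]
force: [-0.3, -0.6, -0.8]
width: 0.04
grasp_force: 0.0
```

Run:
```python
from h import *
s=ctrl.sense(); print(s["q"].round(2),s["position"],s["width"],s["clock"]); print(move((.561,.0118,.020),-.137))
c=cam("scene"); m=masks(c)
for ce,ar,b in blobs(m["red"],15):
    print(ar,onplane(c,ce,.032).round(4))
```

```text
[-0.08  0.01  1.94 -0.    1.2   1.63] [0.56169289 0.01101588 0.12092034] 0.04004147054554728 2.3
(array([-0.08, -0.07, 10.09]), np.float64(-0.001))
194 [[0.5577 0.0117 0.032 ]]
164 [[ 0.5236 -0.2342  0.032 ]]
93 [[ 0.5153 -0.6846  0.032 ]]
```

Call:
drive_tool --linear '[[-0.1,-0.1,4],[-0.1,-0.1,7],[-0.1,-0.1,9],[-0.1,-0.1,10.0],[-0.1,-0.1,10.0],[-0.1,-0.1,10.0],[-0.1,-0.1,10.0],[-0.1,-0.1,10.0],[-0.1,-0.1,10.0],[-0.1,-0.1,10.0],[-0.1,-0.1,10.0],[-0.1,-0.1,10.0],[-0.1,-0.1,8],[-0.1,-0.1,5],[-0.1,-0.1,3],[-0.1,-0.1,2],[-0.1,-0.1,2]]' --twist '[[0,0,0],[0,0,0],[0,0,0],[0,0,0],[0,0,0],[0,0,0],[0,0,0],[0,0,0],[0,0,0],[0,0,0],[0,0,0],[0,0,0],[0,0,0],[0,0,0],[0,0,0],[0,0,0],[0,0,0]]' --hand '[0.42,0.42,0.42,0.42,0.42,0.05,0.05,0.05,0.05,0.05,0.05,0.05,0.05,0.05,0.05,0.05,0.05]' --force 30

```text
clock: 4.05
position: [0.5618, 0.0129, 0.1019]
eef_rot: [[0.991, -0.137, 0.003], [-0.137, -0.991, -0.0], [0.003, -0.0, -1.0]]
force: [1.0, -0.1, -0.5]
width: 0.0158
grasp_force: 30.0
```

Run:
```python
from h import *
print(move((.50,.315,.12),-.137),move((.50,.315,.012),-.137))
```

```text
(array([-10.25, -29.08,  -1.83]), np.float64(-0.0)) (array([-10.28, -29.08,   8.97]), np.float64(-0.0))
```

Call:
drive_tool --linear '[[-16.1,-27.8,0],[-16.1,-27.8,0],[-16.1,-27.8,0],[-16.1,-27.8,0],[-16.1,-27.8,0],[-16.1,-27.8,0],[-16.1,-27.8,0],[-16.1,-27.8,0],[-16.1,-27.8,0],[-16.1,-27.8,0],[-16.1,-27.8,4],[-16.1,-27.8,7],[-16.1,-27.8,8.5],[-16.1,-27.8,9],[-16.1,-27.8,9],[-16.1,-27.8,9],[-16.1,-27.8,9],[-16.1,-27.8,9]]' --twist '[[0,0,0],[0,0,0],[0,0,0],[0,0,0],[0,0,0],[0,0,0],[0,0,0],[0,0,0],[0,0,0],[0,0,0],[0,0,0],[0,0,0],[0,0,0],[0,0,0],[0,0,0],[0,0,0],[0,0,0],[0,0,0]]' --hand '[0.05,0.05,0.05,0.05,0.05,0.05,0.05,0.05,0.05,0.05,0.05,0.05,0.05,0.05,0.05,0.05,0.05,0.05]'

```text
clock: 5.85
position: [0.4399, 0.3103, 0.0111]
eef_rot: [[0.991, -0.137, 0.001], [-0.137, -0.991, 0.0], [0.001, -0.0, -1.0]]
force: [-0.2, 0.2, -0.5]
width: 0.0157
grasp_force: 30.0
```

Call:
drive_tool --linear '[[0,0,0],[0,0,0],[0,0,0],[0,0,-3],[0,0,-7],[0,0,-9],[0,0,-9],[0,0,-9],[5,10,-9],[10,17,-9],[10,17,-9],[10,17,-9],[10,17,-9],[10,17,-9]]' --twist '[[0,0,0],[0,0,0],[0,0,0],[0,0,0],[0,0,0],[0,0,0],[0,0,0],[0,0,0],[0,0,0],[0,0,0],[0,0,0],[0,0,0],[0,0,0],[0,0,0]]' --hand '[0.4,0.4,0.4,0.4,0.4,0.4,0.4,0.4,0.7,0.7,0.7,0.7,0.7,0.7]'

```text
clock: 7.25
position: [0.5141, 0.1274, 0.0984]
eef_rot: [[0.99, -0.139, -0.004], [-0.139, -0.99, -0.0], [-0.004, 0.001, -1.0]]
force: [-0.6, 0.2, -0.3]
width: 0.066
grasp_force: 0.0
```

Run:
```python
from h import *
for n in("scene","top"):
    c=cam(n); save(n+"2.png",c["color"]); P=cloud(c)
    m=(P[...,2]>.029)&(P[...,2]<.040)&masks(c)["orange"]
    for ce,ar,b in blobs(m,15):
        q=onplane(c,np.argwhere(b)[:,::-1],.034)[:,:2]; x,y=(q.max(0)+q.min(0))/2; print(n,ar,q.mean(0).round(4),x.round(4),y.round(4),np.ptp(q,axis=0).round(3))
print(move((.5595,.107,.12),-.137))
```

```text
scene 254 [-0.0873  1.0255] -0.0905 1.027 [0.332 0.028]
scene 198 [0.5631 0.107 ] 0.5632 0.1063 [0.046 0.043]
scene 474 [ 0.7519 -0.2999] 0.7516 -0.2995 [0.046 0.044]
top 220 [ 0.7515 -0.2993] 0.7512 -0.2981 [0.046 0.047]
(array([ 4.8 ,  1.55, -2.1 ]), np.float64(0.0))
```

View pics/scene2.png

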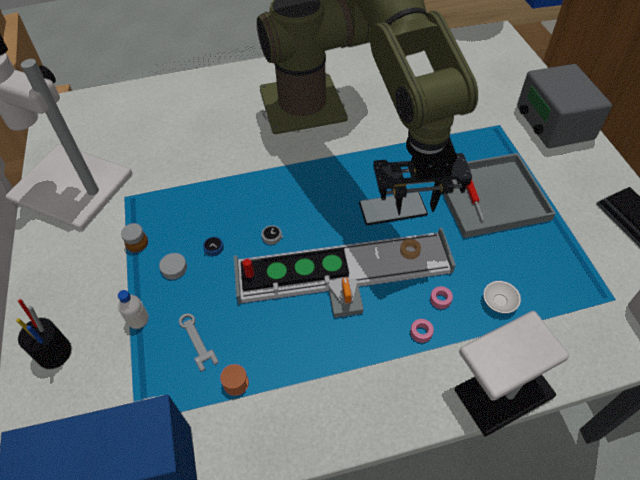

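The driver is in the tray at (475,200) and the roll is still at (411,247). Next I'll grasp the roll.

Call:
drive_tool --linear '[[4.9,1.4,-1],[4.9,1.4,-1],[4.9,1.4,-1],[4.9,1.4,3],[4.9,1.4,6],[4.9,1.4,7.8],[4.9,1.4,7.8],[4.9,1.4,7.8],[4.9,1.4,7.8],[4.9,1.4,7.8],[4.9,1.4,7.8],[4.9,1.4,7.8],[4.9,1.4,7.8],[4.9,1.4,7.8],[4.9,1.4,5],[4.9,1.4,2],[4.9,1.4,0],[4.9,1.4,0]]' --twist '[[0,0,0],[0,0,0],[0,0,0],[0,0,0],[0,0,0],[0,0,0],[0,0,0],[0,0,0],[0,0,0],[0,0,0],[0,0,0],[0,0,0],[0,0,0],[0,0,0],[0,0,0],[0,0,0],[0,0,0],[0,0,0]]' --hand '[0.74,0.74,0.74,0.74,0.74,0.74,0.74,0.74,0.35,0.35,0.35,0.35,0.35,0.35,0.35,0.35,0.35,0.35]' --force 25

```text
clock: 9.15
position: [0.5643, 0.1078, 0.104]
eef_rot: [[0.991, -0.137, 0.007], [-0.137, -0.991, 0.001], [0.006, -0.001, -1.0]]
force: [0.8, 0.7, 0.6]
width: 0.0435
grasp_force: 25.0
```

Run:
```python
from h import *
print(move((.44,.40,.10),-.137),move((.44,.40,.010),-.137))
c=cam("scene")
for ce,ar,b in blobs(masks(c)["red"],15): print(ar,onplane(c,ce,.02).round(3))
```

```text
(array([-16.31, -27.24,   0.34]), np.float64(-0.0)) (array([-16.37, -27.23,   9.34]), np.float64(-0.0))
106 [[0.441 0.309 0.02 ]]
164 [[ 0.515 -0.234  0.02 ]]
94 [[ 0.507 -0.69   0.02 ]]
```

Call:
drive_tool --linear '[[-16.3,-27.2,0],[-16.3,-27.2,0],[-16.3,-27.2,0],[-16.3,-27.2,0],[-16.3,-27.2,0],[-16.3,-27.2,0],[-16.3,-27.2,0],[-16.3,-27.2,0],[-16.3,-27.2,0],[-16.3,-27.2,4],[-16.3,-27.2,7],[-16.3,-27.2,9],[-16.3,-27.2,9.4],[-16.3,-27.2,9.4],[-16.3,-27.2,9.4],[-16.3,-27.2,9.4],[-16.3,-27.2,9.4]]' --twist '[[0,0,0],[0,0,0],[0,0,0],[0,0,0],[0,0,0],[0,0,0],[0,0,0],[0,0,0],[0,0,0],[0,0,0],[0,0,0],[0,0,0],[0,0,0],[0,0,0],[0,0,0],[0,0,0],[0,0,0]]' --hand '[0.35,0.35,0.35,0.35,0.35,0.35,0.35,0.35,0.35,0.35,0.35,0.35,0.35,0.35,0.35,0.35,0.35]'

```text
clock: 10.9
position: [0.4379, 0.3988, 0.0066]
eef_rot: [[0.99, -0.138, -0.0], [-0.138, -0.99, -0.0], [-0.0, 0.0, -1.0]]
force: [-0.2, 0.3, -0.0]
width: 0.0438
grasp_force: 25.0
```

Call:
drive_tool --linear '[[0,0,0],[0,0,0],[0,0,0],[0,0,0],[0,0,-3],[0,0,-7],[0,0,-11],[0,0,-11],[0,5,-11],[0,10,-11],[0,20,-11],[0,25,-11],[0,30,-11],[0,35,-11],[0,40,-11],[0,40,-11],[0,40,-11],[0,40,-11]]' --twist '[[0,0,0],[0,0,0],[0,0,0],[0,0,0],[0,0,0],[0,0,0],[0,0,0],[0,0,0],[0,0,0],[0,0,0],[0,0,0],[0,0,0],[0,0,0],[0,0,0],[0,0,0],[0,0,0],[0,0,0],[0,0,0]]' --hand '[0.62,0.62,0.62,0.62,0.62,0.62,0.62,0.62,0.7,0.7,0.7,0.7,0.7,0.7,0.7,0.7,0.7,0.7]'

```text
clock: 12.7
position: [0.3827, 0.0022, 0.1164]
eef_rot: [[0.99, -0.141, 0.0], [-0.141, -0.99, 0.0], [0.0, -0.0, -1.0]]
force: [0.3, 0.9, -0.6]
width: 0.0667
grasp_force: 0.0
```

Run:
```python
from h import *
c=cam("scene"); t=cam("top"); save("mix3.png",np.hstack([cv2.resize(c["color"][120:400],(400,175)),cv2.resize(t["color"][120:380],(400,162))[:162].copy() if 0 else cv2.resize(t["color"][100:380],(400,175))])); 
P=cloud(c); m=masks(c)
for ce,ar,b in blobs(m["orange"]|m["red"],15): print(ar,np.median(P[b],0).round(3))
for g in((.4335,-.169),(.4307,-.2985)):
    for k in(c,t):
        try: print("watch",disc(k,g,.015,.05).round(4).tolist())
        except Exception as e: print(e)
print(move((.433,-.169,.12),1.473))
```

```text
13395 [-0.159  1.024 -0.142]
1304 [-0.812 -0.902 -0.088]
18 [ 0.027 -0.06   0.121]
16 [ 0.056 -0.036  0.122]
89 [-0.895 -0.853 -0.417]
24 [0.061 0.018 0.054]
1202 [-0.492 -0.999 -0.366]
28 [ 0.399 -0.046  0.22 ]
252 [0.439 0.396 0.02 ]
175 [0.436 0.307 0.02 ]
177 [ 0.391 -0.458  0.017]
164 [ 0.54  -0.234  0.051]
171 [ 0.646 -0.058  0.064]
92 [ 0.578 -0.64   0.121]
633 [ 0.757 -0.299  0.035]
watch [[0.4353, -0.1705], [0.046, 0.0432]]
watch [[0.4325, -0.168], [0.0404, 0.043]]
watch [[0.4316, -0.2985], [0.0439, 0.0428]]
watch [[0.4293, -0.2983], [0.0405, 0.0413]]
(array([ 7.31, 16.46, -0.36]), np.float64(-1.609))
```

View pics/mix3.png

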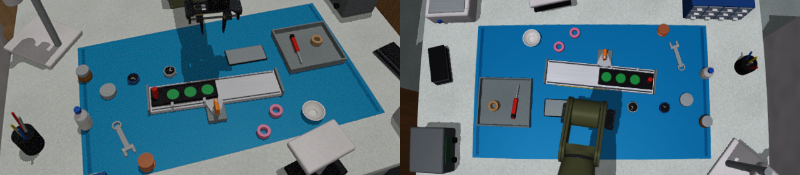

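The driver and roll are both in the tray, and the rail is clear. Next is the steel watch.

Call:
drive_tool --linear '[[7.4,16.5,-0.4],[7.4,16.5,-0.4],[7.4,16.5,-0.4],[7.4,16.5,-0.4],[7.4,16.5,-0.4],[7.4,16.5,-0.4],[7.4,16.5,-0.4],[7.4,16.5,-0.4],[7.4,16.5,-0.4],[7.4,16.5,-0.4],[7.4,16.5,-0.4],[7.4,16.5,-0.4],[7.4,16.5,-0.4],[7.4,16.5,-0.4],[7.4,16.5,-0.4],[7.4,16.5,-0.4]]' --twist '[[0,0,-1.609],[0,0,-1.609],[0,0,-1.609],[0,0,-1.609],[0,0,-1.609],[0,0,-1.609],[0,0,-1.609],[0,0,-1.609],[0,0,-1.609],[0,0,-1.609],[0,0,-1.609],[0,0,-1.609],[0,0,-1.609],[0,0,-1.609],[0,0,-1.609],[0,0,-1.609]]' --hand '[0.68,0.68,0.68,0.68,0.68,0.68,0.68,0.68,0.68,0.68,0.68,0.68,0.68,0.68,0.68,0.68]'

```text
clock: 14.4
position: [0.4337, -0.1703, 0.1206]
eef_rot: [[0.099, 0.995, -0.0], [0.995, -0.099, 0.0], [0.0, -0.0, -1.0]]
force: [0.4, -0.2, -1.1]
width: 0.0649
grasp_force: 0.0
```

Run:
```python
from h import *
c=cam("scene"); s=ctrl.sense(); print(s["q"].round(2),s["position"])
try: print("watch",disc(c,(.4335,-.169),.015,.05).round(4).tolist())
except Exception as e: print(e)
print(move((.434,-.169,.0065),1.473))
```

```text
[-0.49 -0.22  2.14 -0.    1.22 -0.39] [ 0.43368412 -0.17036767  0.12067736]
watch [[0.4353, -0.1702], [0.045, 0.0427]]
(array([ 0.14,  0.02, 11.42]), np.float64(-0.002))
```

Call:
drive_tool --linear '[[0.1,0,4],[0.1,0,8],[0.1,0,10],[0.1,0,11.4],[0.1,0,11.4],[0.1,0,11.4],[0.1,0,11.4],[0.1,0,11.4],[0.1,0,11.4],[0.1,0,11.4],[0.1,0,11.4],[0.1,0,11.4],[0.1,0,9],[0.1,0,5],[0.1,0,2.5],[0.1,0,2.5],[0.1,0,2.5]]' --twist '[[0,0,0],[0,0,0],[0,0,0],[0,0,0],[0,0,0],[0,0,0],[0,0,0],[0,0,0],[0,0,0],[0,0,0],[0,0,0],[0,0,0],[0,0,0],[0,0,0],[0,0,0],[0,0,0],[0,0,0]]' --hand '[0.7,0.7,0.7,0.7,0.7,0.7,0.35,0.35,0.35,0.35,0.35,0.35,0.35,0.35,0.35,0.35,0.35]' --force 30

```text
clock: 16.15
position: [0.4337, -0.1693, 0.0954]
eef_rot: [[0.099, 0.995, 0.0], [0.995, -0.099, -0.0], [-0.0, 0.0, -1.0]]
force: [0.3, -0.2, -0.6]
width: 0.0434
grasp_force: 30.0
```

Run:
```python
from h import *
print(move((.5472,-.120,.095),1.473),move((.5472,-.120,.035),1.473))
```

```text
(array([ 6.03, 10.81,  0.05]), np.float64(-0.001)) (array([ 6.03, 10.8 ,  6.05]), np.float64(-0.001))
```

Call:
drive_tool --linear '[[6,10.8,0],[6,10.8,0],[6,10.8,0],[6,10.8,0],[6,10.8,0],[6,10.8,0],[6,10.8,2],[6,10.8,4],[6,10.8,5.5],[6,10.8,6.1],[6,10.8,6.1],[6,10.8,6.1],[6,10.8,6.1]]' --twist '[[0,0,0],[0,0,0],[0,0,0],[0,0,0],[0,0,0],[0,0,0],[0,0,0],[0,0,0],[0,0,0],[0,0,0],[0,0,0],[0,0,0],[0,0,0]]' --hand '[0.35,0.35,0.35,0.35,0.35,0.35,0.35,0.35,0.35,0.35,0.35,0.35,0.35]'

```text
clock: 17.45
position: [0.5472, -0.1206, 0.0349]
eef_rot: [[0.099, 0.995, 0.001], [0.995, -0.099, -0.0], [-0.0, 0.001, -1.0]]
force: [1.2, 0.9, -0.3]
width: 0.0433
grasp_force: 30.0
```

Call:
drive_tool --linear '[[0,0,0],[0,0,0],[0,0,0],[0,0,-1],[0,0,-4],[0,0,-8.5],[0,0,-8.5],[-5,-2.5,-8.5],[-10,-5,-8.5],[-15,-7.5,-8.5],[-18.9,-9.8,-8.5],[-18.9,-9.8,-8.5],[-18.9,-9.8,-8.5],[-18.9,-9.8,-8.5],[-18.9,-9.8,-8.5]]' --twist '[[0,0,0],[0,0,0],[0,0,0],[0,0,0],[0,0,0],[0,0,0],[0,0,0],[0,0,0],[0,0,0],[0,0,0],[0,0,0],[0,0,0],[0,0,0],[0,0,0],[0,0,0]]' --hand '[0.6,0.6,0.6,0.6,0.6,0.6,0.6,0.7,0.7,0.7,0.7,0.7,0.7,0.7,0.7]'

```text
clock: 18.95
position: [0.4318, -0.2975, 0.1196]
eef_rot: [[0.097, 0.995, 0.0], [0.995, -0.097, 0.0], [0.0, 0.0, -1.0]]
force: [-0.3, -0.1, 0.1]
width: 0.0667
grasp_force: 0.0
```

Run:
```python
from h import *
c=cam("scene"); s=ctrl.sense(); print(s["q"].round(2),s["position"],s["width"])
save("s4.png",cv2.resize(c["color"][190:320,120:380],None,fx=3,fy=3))
P=cloud(c)
try: print("nested",disc(c,(.547,-.12),.042,.035).round(4).tolist())
except Exception as e: print(e)
try: print("watch",disc(c,(.4315,-.2985),.015,.05).round(4).tolist())
except Exception as e: print(e)
print(move((.4305,-.2985,.0065),1.473))
```

```text
[-0.71 -0.08  2.02  0.    1.2  -0.61] [ 0.43183037 -0.29747275  0.11960334] 0.06661412560716076
nested [[0.5507, -0.1213], [0.0474, 0.0421]]
watch [[0.4315, -0.2985], [0.0435, 0.0428]]
(array([-0.12, -0.12, 11.31]), np.float64(0.001))
```

View pics/s4.png

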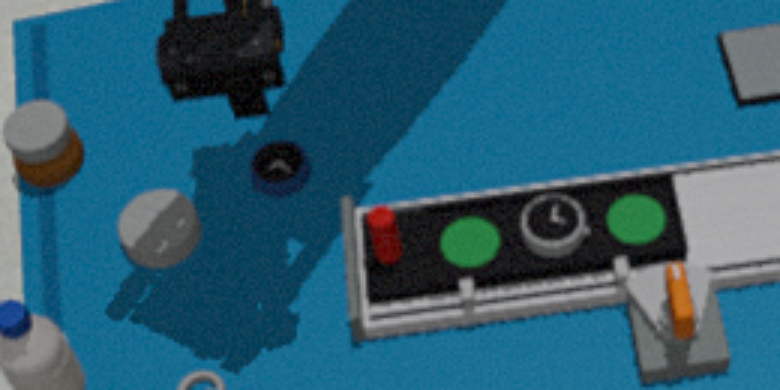

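The steel watch sits in the middle nest at (553,222). The blue watch at (280,165) hasn't moved, so I'll grasp it.

Call:
drive_tool --linear '[[-0.1,-0.1,4],[-0.1,-0.1,8],[-0.1,-0.1,10],[-0.1,-0.1,11.3],[-0.1,-0.1,11.3],[-0.1,-0.1,11.3],[-0.1,-0.1,11.3],[-0.1,-0.1,11.3],[-0.1,-0.1,11.3],[-0.1,-0.1,11.3],[-0.1,-0.1,11.3],[-0.1,-0.1,11.3],[-0.1,-0.1,9],[-0.1,-0.1,5],[-0.1,-0.1,2.5],[-0.1,-0.1,2.5],[-0.1,-0.1,2.5]]' --twist '[[0,0,0],[0,0,0],[0,0,0],[0,0,0],[0,0,0],[0,0,0],[0,0,0],[0,0,0],[0,0,0],[0,0,0],[0,0,0],[0,0,0],[0,0,0],[0,0,0],[0,0,0],[0,0,0],[0,0,0]]' --hand '[0.7,0.7,0.7,0.7,0.7,0.7,0.35,0.35,0.35,0.35,0.35,0.35,0.35,0.35,0.35,0.35,0.35]' --force 30

```text
clock: 20.7
position: [0.4297, -0.2995, 0.0943]
eef_rot: [[0.099, 0.995, 0.0], [0.995, -0.099, -0.0], [-0.0, 0.0, -1.0]]
force: [-0.3, 0.6, -1.0]
width: 0.0432
grasp_force: 30.0
```

Run:
```python
from h import *
print(move((.5415,-.178,.095),1.473),move((.5415,-.178,.035),1.473))
```

```text
(array([13.2 ,  9.92, -0.07]), np.float64(-0.001)) (array([13.2 ,  9.92,  5.93]), np.float64(-0.001))
```

Call:
drive_tool --linear '[[13.2,9.9,0],[13.2,9.9,0],[13.2,9.9,0],[13.2,9.9,0],[13.2,9.9,0],[13.2,9.9,0],[13.2,9.9,0],[13.2,9.9,2],[13.2,9.9,4],[13.2,9.9,5.5],[13.2,9.9,6],[13.2,9.9,6],[13.2,9.9,6],[13.2,9.9,6]]' --twist '[[0,0,0],[0,0,0],[0,0,0],[0,0,0],[0,0,0],[0,0,0],[0,0,0],[0,0,0],[0,0,0],[0,0,0],[0,0,0],[0,0,0],[0,0,0],[0,0,0]]' --hand '[0.35,0.35,0.35,0.35,0.35,0.35,0.35,0.35,0.35,0.35,0.35,0.35,0.35,0.35]'

```text
clock: 22.1
position: [0.5415, -0.1785, 0.0349]
eef_rot: [[0.099, 0.995, 0.001], [0.995, -0.099, -0.0], [-0.0, 0.001, -1.0]]
force: [0.0, -0.2, 0.0]
width: 0.0429
grasp_force: 30.0
```

Call:
drive_tool --linear '[[0,0,0],[0,0,0],[0,0,0],[0,0,-1],[0,0,-4],[0,0,-9.5],[0,0,-9.5],[4,4,-9.5],[8,7,-9.5],[13,8.2,-9.5],[13,8.2,-9.5],[13,8.2,-9.5],[13,8.2,-9.5],[13,8.2,-9.5],[13,8.2,-9.5],[13,8.2,-9.5],[13,8.2,-9.5],[13,8.2,-9.5],[13,8.2,-9.5],[13,8.2,-9.5]]' --twist '[[0,0,0],[0,0,0],[0,0,0],[0,0,0],[0,0,0],[0,0,0],[0,0,0],[0,0,-1.567],[0,0,-1.567],[0,0,-1.567],[0,0,-1.567],[0,0,-1.567],[0,0,-1.567],[0,0,-1.567],[0,0,-1.567],[0,0,-1.567],[0,0,-1.567],[0,0,-1.567],[0,0,-1.567],[0,0,-1.567]]' --hand '[0.6,0.6,0.6,0.6,0.6,0.6,0.5,0.5,0.5,0.5,0.5,0.5,0.5,0.5,0.5,0.5,0.5,0.5,0.5,0.5]'

```text
clock: 24.1
position: [0.6359, -0.0567, 0.1299]
eef_rot: [[-0.995, 0.104, 0.0], [0.104, 0.995, 0.0], [-0.0, 0.0, -1.0]]
force: [-0.4, 0.8, 0.1]
width: 0.0479
grasp_force: 0.0
```

Run:
```python
from h import *
t=cam("top"); c=cam("scene"); s=ctrl.sense(); print(s["q"].round(2),s["position"],s["width"])
save("s5.png",np.hstack([cv2.resize(c["color"][190:340,180:380],(400,300)),cv2.resize(t["color"][150:300,220:420],(400,300))]))
m=masks(c)
for ce,ar,b in blobs(m["orange"],15):
    q=onplane(c,np.argwhere(b)[:,::-1],.066)[:,:2]
    if .5<q[:,0].mean()<.7: print(ar,q.mean(0).round(4),np.ptp(q,axis=0))
D=cloud(c)
for g in((.5472,-.12),(.5415,-.178)):
    k=np.hypot(D[...,0]-g[0],D[...,1]-g[1])<.015; z=D[k][:,2]; A=np.c_[D[k][:,:2]-g,np.ones(k.sum())]; print("dial z, slopes",np.linalg.lstsq(A,z,rcond=None)[0].round(4))
for z in (.13,.037): print(move((.6365,-.056,z),3.044))
```

```text
[-0.17  0.16  1.75 -0.    1.23 -1.64] [ 0.63588811 -0.05677135  0.12977602] 0.04754773217500691
168 [ 0.6484 -0.0586] [0.05729913 0.01841242]
dial z, slopes [-0.0383 -0.0034  0.0421]
dial z, slopes [-0.0005 -0.0242  0.0419]
(array([-0.05,  0.08, -0.02]), np.float64(-0.006))
(array([-0.05,  0.08,  9.28]), np.float64(-0.006))
```

View pics/s5.png

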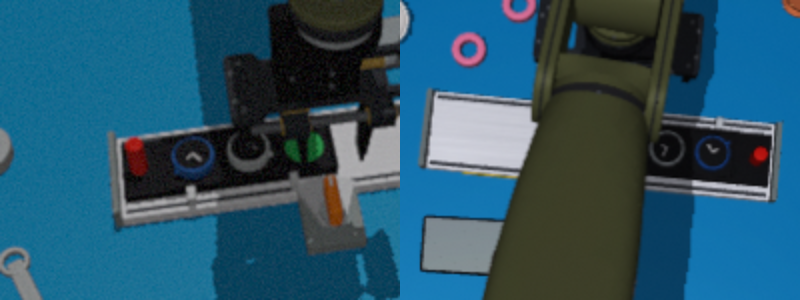

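Both watches lie flat, dial tops at 0.042 m. Before turning the knob I'll descend to it and check once more that everything is still in place.

Call:
drive_tool --linear '[[0,0.1,3],[0,0.1,6],[0,0.1,8],[0,0.1,9.3],[0,0.1,9.3],[0,0.1,9.3]]' --twist '[[0,0,0],[0,0,0],[0,0,0],[0,0,0],[0,0,0],[0,0,0]]' --hand '[0.5,0.5,0.5,0.5,0.5,0.5]'

```text
clock: 24.8
position: [0.6365, -0.0559, 0.0374]
eef_rot: [[-0.995, 0.103, 0.001], [0.103, 0.995, -0.0], [-0.001, -0.0, -1.0]]
force: [-0.1, 1.0, 0.2]
width: 0.0477
grasp_force: 0.0
```

Run:
```python
from h import *
c=cam("scene"); D=cloud(c); m=masks(c)
for ce,ar,b in blobs(m["orange"]|m["red"],15):
    p=np.median(D[b],0)
    if .3<p[0]<.7 and abs(p[1])<.5: print(ar,p.round(3))
print("watch",disc(c,(.547,-.12),.042,.03).round(4).tolist(),disc(c,(.5415,-.178),.042,.03).round(4).tolist())
b=(D[...,2]>.019)&(D[...,2]<.06)
for g in((.56,.1),(.56,.02)): 
    k=np.hypot(D[...,0]-g[0],D[...,1]-g[1])<.03; print(np.percentile(D[k][:,2],[50,99]).round(3))
```

```text
250 [0.438 0.396 0.02 ]
175 [0.438 0.307 0.019]
178 [ 0.391 -0.459  0.016]
45 [ 0.625 -0.017  0.146]
167 [ 0.541 -0.233  0.051]
157 [ 0.651 -0.058  0.064]
watch [[0.5503, -0.1394], [0.0324, 0.0077]] [[0.5449, -0.1788], [0.0445, 0.0425]]
[0.015 0.019]
[0.41  0.423]
```

Call:
drive_tool --linear '[[0,0,0],[0,0,0],[0,0,0],[0,0,0],[0,0,0]]' --twist '[[0,0,0],[0,0,0],[0,0,0],[0,0,0],[0,0,0]]' --hand '[0.05,0.05,0.05,0.05,0.05]' --force 25

```text
clock: 25.35
position: [0.6365, -0.0551, 0.0373]
eef_rot: [[-0.995, 0.103, 0.001], [0.103, 0.995, 0.002], [-0.001, 0.002, -1.0]]
force: [1.3, 13.6, 1.7]
width: 0.0131
grasp_force: 8.2
```

Call:
drive_tool --linear '[[0,0,0],[0,0,0],[0,0,0],[0,0,0],[0,0,0],[0,0,0],[0,0,0],[0,0,0],[0,0,0],[0,0,0],[0,0,0],[0,0,0],[0,0,0],[0,0,0],[0,0,0],[0,0,0]]' --twist '[[0,0,0.13],[0,0,0.26],[0,0,0.39],[0,0,0.52],[0,0,0.65],[0,0,0.78],[0,0,0.91],[0,0,1.04],[0,0,1.17],[0,0,1.3],[0,0,1.43],[0,0,1.57],[0,0,1.57],[0,0,1.57],[0,0,1.57],[0,0,1.57]]' --hand '[0.05,0.05,0.05,0.05,0.05,0.05,0.05,0.05,0.05,0.05,0.05,0.05,0.05,0.05,0.05,0.05]'

```text
clock: 26.95
position: [0.6381, -0.0537, 0.0373]
eef_rot: [[0.102, 0.995, 0.005], [0.995, -0.102, 0.003], [0.004, 0.005, -1.0]]
force: [6.5, 7.2, -1.2]
width: 0.013
grasp_force: 25.0
```

Run:
```python
from h import *
s=ctrl.sense(); print(s["force"].round(2),s["wrist_torque"].round(2),s["width"])
for n in("top","scene"):
    c=cam(n)
    for ce,ar,b in blobs(masks(c)["orange"],10):
        q=onplane(c,np.argwhere(b)[:,::-1],.066)[:,:2]
        if .58<q[:,0].mean()<.7: print(n,ar,q.mean(0).round(4),np.ptp(q,axis=0).round(3))
```

```text
[ 6.54  7.16 -1.16] [ 1.2  -0.98  0.07] 0.012997359358161433
scene 17 [ 0.585  -0.0725] [0.009 0.011]
scene 20 [ 0.5934 -0.038 ] [0.008 0.02 ]
scene 20 [ 0.618  -0.0233] [0.016 0.008]
scene 26 [ 0.6246 -0.0601] [0.032 0.006]
scene 21 [ 0.6252 -0.0767] [0.009 0.012]
```

Call:
drive_tool --linear '[[0,0,0],[0,0,0],[0,0,0],[0,0,-3],[0,0,-7],[0,0,-9],[0,0,-9],[-4,-2,-9],[-8,-4,-9],[-12,-6,-9],[-16,-7,-9],[-18.9,-8.3,-9],[-18.9,-8.3,-9],[-18.9,-8.3,-9],[-18.9,-8.3,-9]]' --twist '[[0,0,0],[0,0,0],[0,0,0],[0,0,0],[0,0,0],[0,0,0],[0,0,0],[0,0,0],[0,0,0],[0,0,0],[0,0,0],[0,0,0],[0,0,0],[0,0,0],[0,0,0]]' --hand '[0.4,0.4,0.4,0.4,0.4,0.4,0.4,0.5,0.5,0.5,0.5,0.5,0.5,0.5,0.5]'

```text
clock: 28.55
position: [0.5338, -0.2345, 0.1254]
eef_rot: [[0.101, 0.995, -0.002], [0.995, -0.101, 0.001], [0.001, -0.002, -1.0]]
force: [-0.1, 0.4, 1.0]
width: 0.0472
grasp_force: 0.0
```

Run:
```python
from h import *
t=cam("top"); c=cam("scene"); s=ctrl.sense(); print(s["position"],s["width"],s["force"].round(1))
save("s6.png",np.hstack([cv2.resize(c["color"][190:340,180:380],(400,300)),cv2.resize(t["color"][150:300,220:420],(400,300))]))
for n,k in(("top",t),("scene",c)):
  for nm,z in(("orange",.066),("red",.068)):
    for ce,ar,b in blobs(masks(k)[nm],15):
        q=onplane(k,np.argwhere(b)[:,::-1],z)[:,:2]; (cx,cy),(w,h),_=cv2.minAreaRect((q*1000).astype(np.float32)); v=cv2.fitLine((q*1000).astype(np.float32),2,0,.01,.01).ravel()
        if .5<cx/1e3<.7 and -.3<cy/1e3<.1: print(n,nm,ar,np.round([cx,cy,w,h],1),np.arctan2(v[1],v[0]).round(3))
for z in (.12,.034): print(move((.5363,-.2334,z),1.473))
```

```text
[ 0.53435003 -0.23426451  0.12601808] 0.04727633836586731 [-0.2  0.3  0.8]
top orange 118 [636.  -55.9  42.4  18.2] 1.459
scene orange 243 [647.5 -58.3  42.4  26.9] 1.544
scene red 169 [ 548.8 -233.4   45.9   19.5] 0.023
(array([0.11, 0.19, 0.6 ]), np.float64(-0.003))
(array([0.1 , 0.19, 9.2 ]), np.float64(-0.003))
```

View pics/s6.png

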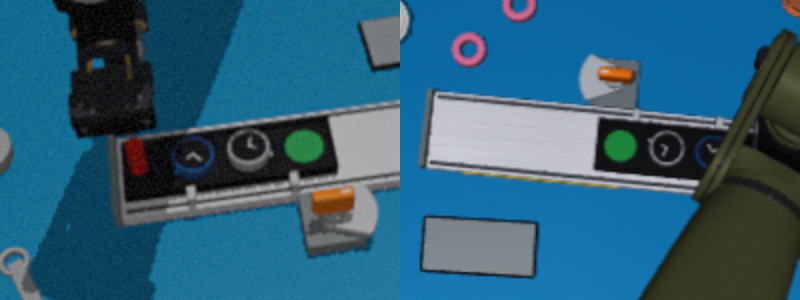

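The knob bar now lies along the rail with the cam clear of the carrier, and both watches are still in their nests. Now I'll grip the handle.

Call:
drive_tool --linear '[[0.1,0.2,3],[0.1,0.2,6],[0.1,0.2,8],[0.1,0.2,9.2],[0.1,0.2,9.2],[0.1,0.2,9.2],[0.1,0.2,9.2],[0.1,0.2,9.2],[0.1,0.2,9.2],[0.1,0.2,9.2],[0.1,0.2,9.2]]' --twist '[[0,0,0],[0,0,0],[0,0,0],[0,0,0],[0,0,0],[0,0,0],[0,0,0],[0,0,0],[0,0,0],[0,0,0],[0,0,0]]' --hand '[0.5,0.5,0.5,0.5,0.5,0.5,0.1,0.1,0.1,0.1,0.1]' --force 25

```text
clock: 29.75
position: [0.5351, -0.2346, 0.0351]
eef_rot: [[0.102, 0.995, -0.003], [0.995, -0.102, 0.0], [0.0, -0.003, -1.0]]
force: [-5.4, -0.1, 5.2]
width: 0.0176
grasp_force: 25.0
```

Run:
```python
from h import *
s=ctrl.sense(); y=np.array([.0980,.9952,0]); print(s["force"].round(2),s["width"],s["position"]); print((s["eef_rot"].T@y*17).round(2))
```

```text
[-5.39 -0.13  5.17] 0.017571507355084077 [ 0.53510371 -0.23460142  0.03507632]
[17.   -0.06  0.  ]
```

Call:
drive_tool --linear '[[0.3,-0.1,0],[1.1,-0.1,0],[2.1,-0.1,0],[3.1,-0.1,0],[4.1,-0.1,0],[5.1,-0.1,0],[6.1,-0.1,0],[7.1,-0.1,0],[8.1,-0.15,0],[9.1,-0.15,0],[10.1,-0.15,0],[11.1,-0.15,0],[12.1,-0.15,0],[13.1,-0.15,0],[14.0,-0.15,0],[14.8,-0.15,0],[15.4,-0.15,0],[15.4,-0.15,0]]' --twist '[[0,0,0],[0,0,0],[0,0,0],[0,0,0],[0,0,0],[0,0,0],[0,0,0],[0,0,0],[0,0,0],[0,0,0],[0,0,0],[0,0,0],[0,0,0],[0,0,0],[0,0,0],[0,0,0],[0,0,0],[0,0,0]]' --hand '[0.1,0.1,0.1,0.1,0.1,0.1,0.1,0.1,0.1,0.1,0.1,0.1,0.1,0.1,0.1,0.1,0.1,0.1]'

```text
clock: 31.55
position: [0.5503, -0.0793, 0.0351]
eef_rot: [[0.101, 0.995, -0.001], [0.995, -0.101, 0.001], [0.001, -0.001, -1.0]]
force: [-3.7, 1.2, 6.7]
width: 0.0171
grasp_force: 25.0
```

Run:
```python
from h import *
s=ctrl.sense(); y=np.array([.0980,.9952,0]); d=s["position"]-[.53510,-.23460,.03508]; print(s["force"].round(2),s["width"],s["position"],d@y,d@[.9952,-.098,0])
c=cam("scene"); save("s7.png",cv2.resize(c["color"][190:340,180:480],(800,400)))
```

```text
[-3.7   1.25  6.69] 0.01709685596313285 [ 0.55031275 -0.0793163   0.03505564] 0.15602919064581847 -7.807587021012308e-05
```

View pics/s7.png

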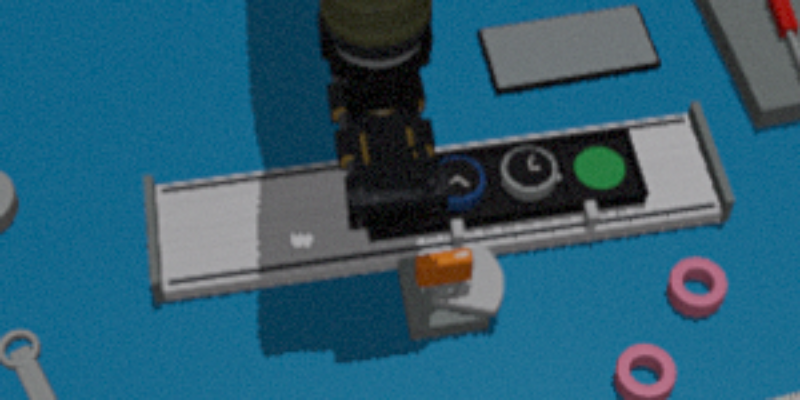

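The carrier has travelled about 156 mm. I'll push the remaining 14 mm into the detent.

Call:
drive_tool --linear '[[0.3,0,0],[0.6,0,0],[0.9,0,0],[1.2,0,0],[1.5,0,0],[1.5,0,0],[1.5,0,0],[1.5,0,0]]' --twist '[[0,0,0],[0,0,0],[0,0,0],[0,0,0],[0,0,0],[0,0,0],[0,0,0],[0,0,0]]' --hand '[0.1,0.1,0.1,0.1,0.1,0.1,0.1,0.1]'

```text
clock: 32.4
position: [0.5517, -0.0651, 0.035]
eef_rot: [[0.101, 0.995, -0.001], [0.995, -0.101, 0.001], [0.001, -0.001, -1.0]]
force: [-2.9, 0.7, 6.3]
width: 0.0173
grasp_force: 25.0
```

Run:
```python
from h import *
s=ctrl.sense(); y=np.array([.0980,.9952,0]); d=s["position"]-[.53510,-.23460,.03508]; print(s["force"].round(2),s["width"],s["position"],d@y)
```

```text
[-2.86  0.69  6.31] 0.017298113416277388 [ 0.55169553 -0.0651097   0.03504841] 0.17030310997593934
```

Call:
drive_tool --linear '[[0,0,0],[0,0,0],[0,0,0],[0,0,0],[0,0,-3],[0,0,-7],[0,0,-9],[0,0,-9],[1.9,4,-9],[1.9,8.5,-9],[1.9,8.5,-9],[1.9,8.5,-9],[1.9,8.5,-9]]' --twist '[[0,0,0],[0,0,0],[0,0,0],[0,0,0],[0,0,0],[0,0,0],[0,0,0],[0,0,0],[0,0,0],[0,0,0],[0,0,0],[0,0,0],[0,0,0]]' --hand '[0.45,0.45,0.45,0.45,0.45,0.45,0.45,0.45,0.45,0.45,0.45,0.45,0.45]'

```text
clock: 33.7
position: [0.6371, -0.0559, 0.1231]
eef_rot: [[0.102, 0.995, -0.003], [0.995, -0.102, 0.0], [0.0, -0.003, -1.0]]
force: [0.4, 0.1, 0.1]
width: 0.0427
grasp_force: 0.0
```

Run:
```python
from h import *
c=cam("scene"); t=cam("top"); s=ctrl.sense(); y=np.array([.0980,.9952]); print(s["position"],s["force"].round(1))
for n,k,g0 in(("scene",c,[.5524,-.0625]),("top",t,[.5534,-.0622])):
    for ce,ar,b in blobs(masks(k)["green"],15):
        q=onplane(k,np.argwhere(b)[:,::-1],.027)[:,:2]; print(n,ar,q.mean(0).round(4),(q.mean(0)-g0)@y)
n1=np.array([.5472,-.12])+.17*y; n0=np.array([.5415,-.178])+.17*y
for g in(n1,n0): print(disc(c,g,.042,.03).round(4).tolist(),g.round(4))
for ce,ar,b in blobs(masks(c)["orange"],15):
    q=onplane(c,np.argwhere(b)[:,::-1],.066)[:,:2]
    if .58<q[:,0].mean()<.7: print(ar,q.mean(0))
print(move((.638,-.0540,.037),1.473))
```

```text
[ 0.63733306 -0.05604444  0.12432591] [-0.1  0.2  0.4]
scene 247 [0.5691 0.1071] 0.17039971988061617
top 197 [0.5698 0.1076] 0.17060867067788632
[[0.5675, 0.0475], [0.0451, 0.0429]] [0.5639 0.0492]Traceback (most recent call last):
  File "<stdin>", line 7, in <module>
  File "h.py", line 32, in disc
    D=cloud(c)[...,2]; b=max(blobs(w&(D>z-.005)&(D<z+.008),5),key=lambda t:t[1]); return np.array([P[b[2]][:,:2].mean(0),np.ptp(P[b[2]][:,:2],axis=0)])
                         ~~~^^^^^^^^^^^^^^^^^^^^^^^^^^^^^^^^^^^^^^^^^^^^^^^^^^^^
ValueError: max() iterable argument is empty
```

The carrier reads 0.170, in the detent. Next I'll grip the knob and turn it back.

Call:
drive_tool --linear '[[0.1,0.1,3],[0.1,0.1,6],[0.1,0.1,8],[0.1,0.1,8.7],[0.1,0.1,8.7],[0.1,0.1,8.7],[0.1,0.1,8.7],[0.1,0.1,8.7],[0.1,0.1,8.7],[0.1,0.1,8.7],[0.1,0.1,8.7]]' --twist '[[0,0,0],[0,0,0],[0,0,0],[0,0,0],[0,0,0],[0,0,0],[0,0,0],[0,0,0],[0,0,0],[0,0,0],[0,0,0]]' --hand '[0.45,0.45,0.45,0.45,0.45,0.45,0.05,0.05,0.05,0.05,0.05]' --force 25

```text
clock: 34.9
position: [0.6381, -0.0551, 0.0379]
eef_rot: [[0.101, 0.995, -0.004], [0.995, -0.101, 0.0], [-0.0, -0.004, -1.0]]
force: [-6.4, 0.5, 5.6]
width: 0.0129
grasp_force: 25.0
```

Call:
drive_tool --linear '[[0,0,0],[0,0,0],[0,0,0],[0,0,0],[0,0,0],[0,0,0],[0,0,0],[0,0,0],[0,0,0],[0,0,0],[0,0,0],[0,0,0],[0,0,0],[0,0,0],[0,0,0],[0,0,0]]' --twist '[[0,0,-0.13],[0,0,-0.26],[0,0,-0.39],[0,0,-0.52],[0,0,-0.65],[0,0,-0.78],[0,0,-0.91],[0,0,-1.04],[0,0,-1.17],[0,0,-1.3],[0,0,-1.43],[0,0,-1.58],[0,0,-1.58],[0,0,-1.58],[0,0,-1.58],[0,0,-1.58]]' --hand '[0.05,0.05,0.05,0.05,0.05,0.05,0.05,0.05,0.05,0.05,0.05,0.05,0.05,0.05,0.05,0.05]'

```text
clock: 36.5
position: [0.6382, -0.055, 0.038]
eef_rot: [[-0.996, 0.093, -0.004], [0.093, 0.996, 0.0], [0.004, 0.0, -1.0]]
force: [-5.5, 0.6, 5.8]
width: 0.0127
grasp_force: 25.0
```

Run:
```python
from h import *
s=ctrl.sense(); R=s["eef_rot"]; print(s["force"].round(1),s["wrist_torque"].round(2),s["width"],np.arctan2(R[1,0],R[0,0]), s["q"].round(2))
```

```text
[-5.5  0.6  5.8] [ 0.21  0.91 -0.04] 0.012667934563412525 3.048554996590386 [-0.17  0.27  1.8  -0.    1.08 -1.65]
```

Call:
drive_tool --linear '[[0,0,0],[0,0,0],[0,0,0],[0,0,-3],[0,0,-7],[0,0,-12],[0,0,-17],[0,0,-20],[10,-10,-20],[20,-28,-20],[20,-28,-20],[20,-28,-20],[20,-28,-20],[20,-28,-20],[20,-28,-20],[20,-28,-20],[20,-28,-20]]' --twist '[[0,0,0],[0,0,0],[0,0,0],[0,0,0],[0,0,0],[0,0,0],[0,0,0],[0,0,0],[0,0,0],[0,0,0],[0,0,0],[0,0,0],[0,0,0],[0,0,0],[0,0,0],[0,0,0],[0,0,0]]' --hand '[0.4,0.4,0.4,0.4,0.4,0.4,0.4,0.4,0.4,0.4,0.4,0.4,0.4,0.4,0.4,0.4,0.4]'

```text
clock: 38.2
position: [0.4141, -0.316, 0.2377]
eef_rot: [[-0.995, 0.095, 0.001], [0.095, 0.995, 0.0], [-0.001, 0.0, -1.0]]
force: [-1.0, 0.2, 0.4]
width: 0.0375
grasp_force: 0.0
```

Run:
```python
from h import *
c=cam("scene"); t=cam("top"); s=ctrl.sense(); y=np.array([.0980,.9952]); print(s["position"],s["force"].round(1))
save("f1.png",np.vstack([cv2.resize(c["color"][160:340,120:580],(780,305)),cv2.resize(t["color"][140:310,120:500],(780,290))[:290]]))
for n,k,g0 in(("scene",c,[.5524,-.0625]),("top",t,[.5534,-.0622])):
    for ce,ar,b in blobs(masks(k)["green"],15):
        q=onplane(k,np.argwhere(b)[:,::-1],.027)[:,:2]; print(n,ar,q.mean(0).round(4),(q.mean(0)-g0)@y)
    for ce,ar,b in blobs(masks(k)["orange"],15):
        q=onplane(k,np.argwhere(b)[:,::-1],.066)[:,:2]
        if .58<q[:,0].mean()<.7: v=cv2.fitLine((q*1000).astype(np.float32),2,0,.01,.01).ravel(); print("knob",n,ar,q.mean(0),np.arctan(v[1]/v[0]))
D=cloud(c); n1=np.array([.5472,-.12])+.17*y; n0=np.array([.5415,-.178])+.17*y
for g in(n1,n0): 
    print(disc(c,g,.042,.03).round(4).tolist(),g.round(4)); k=np.hypot(D[...,0]-g[0],D[...,1]-g[1])<.015; A=np.c_[D[k][:,:2]-g,np.ones(k.sum())]; print(np.linalg.lstsq(A,D[k][:,2],rcond=None)[0].round(4))
```

```text
[ 0.41506203 -0.31480386  0.23762961] [-0.5  0.1  0.2]
scene 245 [0.5691 0.1071] 0.17042181314236338
knob scene 166 [ 0.647985   -0.05845201] -0.16201578
top 197 [0.5698 0.1076] 0.17060867067788632
knob top 92 [ 0.6366331  -0.05563575] -0.06897598
[[0.5675, 0.0476], [0.0445, 0.0426]] [0.5639 0.0492]
[ 0.0223 -0.0366  0.0416]
[[0.5617, -0.0097], [0.0441, 0.0422]] [ 0.5582 -0.0088]
[ 0.0079 -0.0231  0.0417]
```

View pics/f1.png

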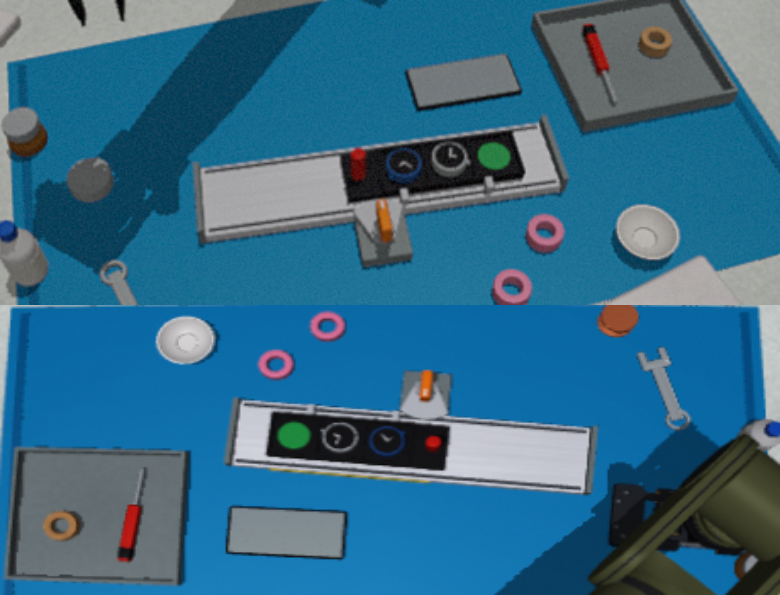

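Everything is in place. The driver and roll are in the tray at (598,60) and (655,40), and both watches are flat in the nests at (402,163) and (450,158). The carrier is at 0.170 and the knob bar lies across the rail again. I'm handing the job in.

```bash
python3 -c "
from station import ctrl
print(ctrl.sign_off())"
```

```text
the job is handed in; nothing more can be done
None
```

The job is done and handed in: the driver and tape roll are in the tray, the steel and blue watches lie flat and dial up in the carrier, and the carrier is locked in the curing-station detent (the battery and gold watch were not in the scene).

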